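# Flip a brake pad over the edge of a work board

### The job

The brake pad on the bench lies friction side down. Without picking it up, push it with the fingertips squarely against the near edge of the raised grey work board, then keep pushing its back edge forward and up so that it tips up on its long front edge and flips over to lie flat on the board, friction side up, ready for inspection. Leave the other brake pad, the socket, the jar and the wrench where they are.

Things in the scene. Friction and masses are not known exactly. Their poses are not given: they have to be found in the camera images.
- pad: brake pad to flip, 18 mm thick, 0.24-0.4 kg: steel plate 70 (x) x 120 (y) x 6 mm (136 over the end ears) on dark friction blocks 44 x 110 x 12 mm, centred. Starts flat on the bench, blocks down, 20 to 60 mm short of the board. Origin: centre of the friction face (underside at the start); z points from there to the plate (up at the start, down when flipped); x to the long front edge, towards the board
- pad_front (a point): middle of the plate's long front edge (the one nearer the board at the start), half-way through the plate's thickness: 35 mm along +x of the pad, 15 mm above its friction face. The plate overhangs the blocks by 13 mm here, 12 mm above the bench; pushed home, the blocks meet the board and this edge stands 13 mm over it
- pad_back (a point): middle of the plate's long back edge (the one nearer the robot at the start), half-way through the plate's thickness: 35 mm along -x of the pad, 15 mm above its friction face. The plate overhangs the blocks by 13 mm here too, 12 mm above the bench
- board_edge (a point): middle of the top of the near edge of the grey work board, a flat slab 240 (x) x 520 (y) x 7 mm fixed on the bench; its top is 7 mm above the bench. x points from the edge across the board, away from the robot; y runs along the edge; z up
- mate: the other brake pad, of the same size and shape, already lying friction side up on the left (+y) part of the board, long side across the board; origin at the centre of its underside; leave it
- socket: steel wrench socket, 30 mm across, 42 mm tall, standing on the right (-y) part of the board; origin at the centre of its underside; leave it
- jar: closed jar, 50 mm across, 55 mm tall, standing on the right (-y) part of the board; origin at the centre of its underside; leave it
- wrench: steel wrench, 170 mm long, lying on the bench right (-y) of the pad; origin near its middle, on the bench; leave it
Not all that is in view belongs to the job. Leave any turquoise or yellow look-alike of the pad alone.

How it is judged:
By the outcome, as a careful person would: the job done as asked, in the order asked, and still so for the second after the job is handed in, with the robot touching nothing.
It also fails if it takes over 40 s, if anything falls off the work surface, if the arm or the gripper's body presses on something with over 40 N, if the wrist force passes 120 N, or if a joint passes its speed limit or range.

### The arm

A 6-joint arm with a two-finger parallel gripper is mounted at the origin on the work surface. World frame = base frame: x ahead of the robot, y to its left, z up, the work surface at z = 0. Lengths are in m, angles in degrees, forces in N, time in s.
With the tool pointing down it reaches from about 0.25 to 0.725 m from the base axis. Payload 9.7 kg.
Tool frame: the origin (TCP) lies on the centre line of the jaws, within the pads' length; the fingertips stand 14 mm ahead of it and the grasp point (between the pads) lies 5 mm behind it; z points along the fingers, y is the line along which they close (so a half turn about z gives the same grasp; the last joint's range is limited). The gripper opens to 85 mm and grips with 20 to 120 N. Pads are 22 mm wide; open, the fingers measure 114 mm over their backs; the gripper's body (76 mm by 85 mm) begins 54 mm behind the grasp point. The pads swing forward as they close: fully open they stand 13 mm farther back than shut.
Start: joints at [0, 4.979, 10.078, 95.1, 0, 90], TCP at [0.55, -0, 0.245] pointing down, gripper open.
Joint ranges: [-179.16, 179.16], [-48.56, 103.87], [-65.8, 70.77], [-126.05, 130.52], [-82.76, 87.17], [-180, 180]. Speed limits (degrees/s): [127.2, 127.2, 147.25, 180, 180, 180].

### API

Orientations are given as [roll, pitch, yaw] about the fixed x, y, z axes, in that order (R = Rz(yaw) Ry(pitch) Rx(roll)).
In Python, from workcell import bot, camera, get_calibration, ticket gives the robot as it stands. The module is installed in compiled form; this text tells all that it offers.
- The arm moves only by the tool send_rows, never from a script. Its arguments are lists of equal length, an entry for each row: "linear": the shift along the tool's x, y, z in m, a list of three; "twist": the turn, a rotation vector about the tool's x, y, z in units of 10 degrees (1.0 is 10 degrees), a list of three; "gripper": the opening in per cent of the stroke, from 0 (shut) to 100 (fully open). In form: {"linear": [[x, y, z], ...], "twist": [[wx, wy, wz], ...], "gripper": [gripper, ...]}. A call has 1 to 8 rows; each row shifts and turns the commanded pose from where the row before left it, along the tool's axes as they then stand; what a row does not reach is not made up. A row lasts 1/8 s, in which the tool goes at most 62.5 mm and 10.7 degrees, less where a joint would pass 70% of its speed; a pose out of reach is approached as far as the arm can. A call with a gripper value outside its range is refused whole. The fingers move at their own pace and stop on an object; "grip_force" is the grip in N (left out, the last holds). Time passes only in rows, so rows that do not move let the fingers close. It gives the time, the measured TCP pose, the force, the opening and the grip force at its end, in the units of the state.
- bot.get_obs(): the state, without advancing time (a new reading comes with each control period).
- camera(name): name is "scene" or "side" or "wrist"; returns the picture (384x512x3 uint8, red, green, blue); there is no depth.
- get_calibration(name): a dict with "fx", "fy", "cx", "cy" (pixels), "origin" and "orientation" of the camera in the world; the wrist camera has in their place "hand_eye" (4x4, takes a point from camera to tool coordinates, whose origin is the TCP and whose axes are the flange's). Camera axes: x right, y down, z forward; pixel columns grow to the right and rows downward; lengths in m; the calibration is good to about 2 mm. A picture is of the moment at which its call begins: read the wrist's pose just before it. get_calibration takes no time and is no camera call.
- ticket.job_done(): hands the job in; it is judged then, once.
The state is a dict: "time": time; "q": joint angles; "qd": joint speeds; "joint_efforts": joint torques, N m; "ee_pos": TCP position; "tcp_rot": TCP orientation; "wrist_force": force on the tool from outside, world axes, zero at the start; "torque": the same for the moment, N m; "opening": finger opening in m; "grasp_force": force on a finger pad.
Only numpy, scipy, OpenCV 4.12 (cv2) and the standard library are available. Lean on these libraries where they do the work, as an engineer would, in place of code of your own. Each camera call takes 0.05 s, during which the arm holds its last target. There are 200 camera calls.

## Working session

There is one attempt and no reset: what is moved stays moved. The work goes in short steps, Python scripts to look and compute and a tool call to move; the robot and the scene stay as the last step left them, time stands still between calls to the robot, and variables do not carry over. Pictures are saved under pics/ and viewed, at most 10 in all, crops included, and the job is handed in when it is done.

Besides the shell and the picture viewer there is one more tool, called after "Call:" by a JSON object that holds its "op" and its "data". send_rows: Moves the arm, as the interface text tells. Its arguments: {"type":"object","properties":{"linear":{"type":"array"},"twist":{"type":"array"},"gripper":{"type":"array"},"grip_force":{"type":"number"}},"required":["linear","twist","gripper"]}

```bash
mkdir -p pics; python3 - <<'E'
from workcell import bot,camera,get_calibration
import cv2
o=bot.get_obs();print(o['time'],o['ee_pos'],o['tcp_rot'],o['opening'])
for n in("scene","side","wrist"):
    c=get_calibration(n);print(n,c)
    cv2.imwrite(f"pics/{n}0.png",camera(n)[:,:,::-1])
E
```

```text
0.0 [5.49791627e-01 5.25711409e-06 2.44565354e-01] [-1.79923458e+02  2.70225661e-04  8.99990182e+01] 0.08574802229348072
scene {'fx': 426.3890694626809, 'fy': 426.3890694626809, 'cx': 253.13038847519113, 'cy': 199.4286060995469, 'origin': array([ 1.24752998, -0.15929731,  0.58564903]), 'orientation': array([-126.99787626,   -1.27158608,   78.5579015 ])}
side {'fx': 404.865062654354, 'fy': 404.865062654354, 'cx': 262.56760018817874, 'cy': 187.09066127167364, 'origin': array([ 0.54499978, -0.67698507,  0.70018023]), 'orientation': array([-1.34889700e+02,  1.73912180e-02, -3.76766885e+00])}
wrist {'fx': 289.4440724821641, 'fy': 289.4440724821641, 'cx': 254.68396950559992, 'cy': 190.46611081931871, 'hand_eye': array([[ 7.32599781e-04, -9.60835188e-01, -2.77119478e-01,
         7.19732156e-02],
       [ 9.99999068e-01,  3.84551274e-04,  1.31029657e-03,
        -2.12329439e-04],
       [-1.15241241e-03, -2.77120180e-01,  9.60834574e-01,
        -1.28357740e-01],
       [ 0.00000000e+00,  0.00000000e+00,  0.00000000e+00,
         1.00000000e+00]])}
```

View pics/side0.png

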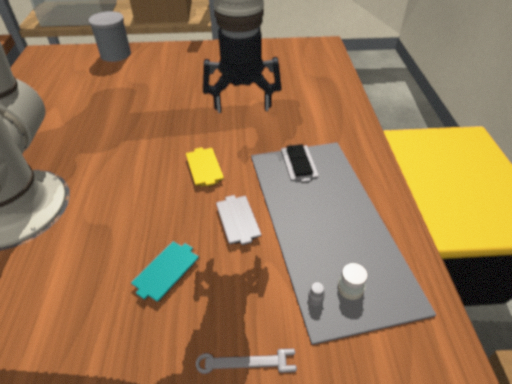

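View pics/wrist0.png

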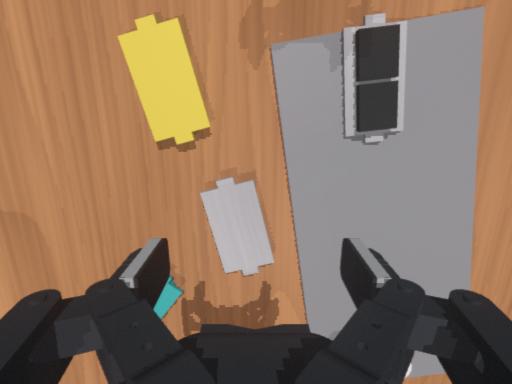

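The side view shows the white pad at (238,219), the yellow and turquoise decoys, the mate at (300,162), and the socket and jar on the right of the board. In the wrist view the pad is centred at about (237,226), and the board edge runs from (272,45) to (300,275).

```bash
cat > h.py <<'E'
import numpy as np
from scipy.spatial.transform import Rotation as R
from workcell import bot,camera,get_calibration
def cam(n,o=None):
    c=get_calibration(n);K=np.array([[c['fx'],0,c['cx']],[0,c['fy'],c['cy']],[0,0,1]])
    if n=='wrist':
        o=o or bot.get_obs();T=np.eye(4);T[:3,:3]=R.from_euler('xyz',o['tcp_rot'],degrees=True).as_matrix();T[:3,3]=o['ee_pos'];T=T@c['hand_eye']
        return K,T[:3,:3],T[:3,3]
    return K,R.from_euler('xyz',c['orientation'],degrees=True).as_matrix(),np.array(c['origin'])
def px(C,u,v,z):
    K,r,t=C;d=r@np.linalg.inv(K)@[u,v,1];return t+d*(z-t[2])/d[2]
def proj(C,p):
    K,r,t=C;a=K@r.T@(np.array(p)-t);return a[:2]/a[2]
E
python3 - <<'E'
import cv2
from h import *
a=cv2.imread('pics/wrist0.png');cv2.imwrite('pics/w0c.png',cv2.resize(a[160:300,180:330],None,fx=4,fy=4,interpolation=cv2.INTER_CUBIC))
C=cam('wrist')
for u,v in[(201,192),(253,181),(273,263),(226,273)]:print('pad',px(C,u,v,.018).round(4))
for u,v in[(272,45),(282,120),(298,255)]:print('edge',px(C,u,v,.007).round(4))
S=cam('side')
for u,v in[(217,202),(247,196),(260,236),(230,243)]:print('pad s',px(S,u,v,.018).round(4))
for u,v in[(253,155),(311,341)]:print('edge s',px(S,u,v,.007).round(4))
for n,u,v in[('mate',285,150),('mate',318,177),('socket',317,304),('jar',350,295),('ylo',222,183),('turq',197,262)]:print(n,px(S,u,v,.01).round(3))
E
```

```text
pad [ 0.4812 -0.0325  0.018 ]
pad [ 0.5477 -0.018   0.018 ]
pad [ 0.5752 -0.1343  0.018 ]
pad [ 0.5101 -0.15    0.018 ]
edge [0.5697 0.1404 0.007 ]
edge [0.5834 0.0566 0.007 ]
edge [ 0.6109 -0.1281  0.007 ]
pad s [ 0.4819 -0.0352  0.018 ]
pad s [ 0.5516 -0.0207  0.018 ]
pad s [ 0.5746 -0.1405  0.018 ]
pad s [ 0.5107 -0.1549  0.018 ]
edge s [0.5732 0.1386 0.007 ]
edge s [ 0.6502 -0.3703  0.007 ]
mate [0.659 0.15  0.01 ]
mate [0.73  0.041 0.01 ]
socket [ 0.672 -0.302  0.01 ]
jar [ 0.737 -0.287  0.01 ]
ylo [0.492 0.035 0.01 ]
turq [ 0.443 -0.193  0.01 ]
```

View pics/w0c.png

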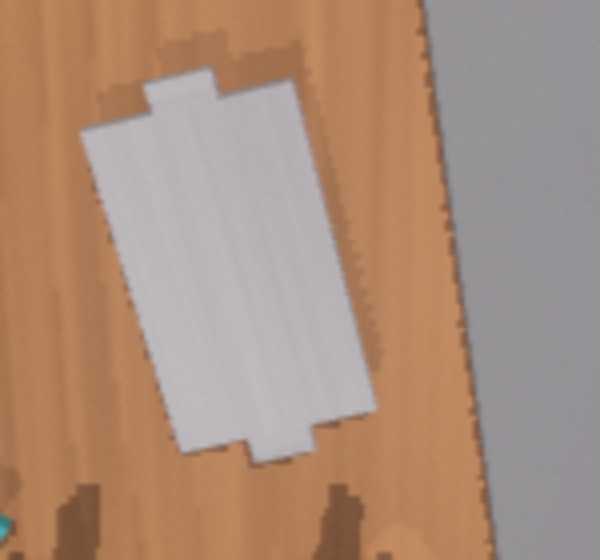

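The crop puts the pad corners at (200,192), (253,180), (274,262) and (226,273). That gives a pad yaw of about 13.5° and a board yaw of about 8.6°. I'll approach with the fingers spread along the edge, leaning forward 30°, so they push forward and up.

```bash
cat >> h.py <<'E'
PSI=8.6
N=np.array([np.cos(np.radians(PSI)),np.sin(np.radians(PSI)),0]);E=np.array([-N[1],N[0],0]);Z=np.array([0,0,1.])
def pose(n,s,z,th,ext):
    "tip's front corner at n,s,z; lean th forward; tip ext ahead of TCP"
    t=np.radians(th);zt=np.sin(t)*N-np.cos(t)*Z;xt=np.cos(t)*N+np.sin(t)*Z
    return n*N+s*E+z*Z-.011*xt-ext*zt, np.column_stack([xt,-E,zt])
def now():
    o=bot.get_obs();return np.array(o['ee_pos']),R.from_euler('xyz',o['tcp_rot'],degrees=True).as_matrix()
def rows(a,b,k):
    w=R.from_matrix(a[1].T@b[1]).as_rotvec()/k
    M=sum(a[1]@R.from_rotvec(i*w).as_matrix() for i in range(k))
    print(k,'x lin',np.linalg.solve(M,b[0]-a[0]).round(4),'twist',(np.degrees(w)/10).round(3))
def tip(ext):
    p,r=now();c=p+.011*r[:,0]+ext*r[:,2];return (c@N).round(4),(c@E).round(4),c[2].round(4)
E
python3 - <<'E'
from h import *
rows(now(),pose(.445,-.164,.10,0,.008),8)
rows(pose(.445,-.164,.10,0,.008),pose(.445,-.164,.04,30,.008),6)
E
```

```text
8 x lin [-0.0184 -0.0029  0.0171] twist [-1.000e-03  1.000e-03  1.017e+00]
6 x lin [-0.0028  0.      0.0109] twist [-0.   0.5  0. ]
```

Call:
{"op": "send_rows", "data": {"linear": [[-0.0184, -0.0029, 0.0171], [-0.0184, -0.0029, 0.0171], [-0.0184, -0.0029, 0.0171], [-0.0184, -0.0029, 0.0171], [-0.0184, -0.0029, 0.0171], [-0.0184, -0.0029, 0.0171], [-0.0184, -0.0029, 0.0171], [-0.0184, -0.0029, 0.0171]], "twist": [[0, 0, 1.017], [0, 0, 1.017], [0, 0, 1.017], [0, 0, 1.017], [0, 0, 1.017], [0, 0, 1.017], [0, 0, 1.017], [0, 0, 1.017]], "gripper": [60, 60, 60, 60, 60, 60, 60, 60]}}

```text
time: 1.15
ee_pos: [0.4531, -0.0979, 0.1077]
tcp_rot: [-180.0, 0.0, 8.3]
wrist_force: [1.0, 0.3, 0.5]
opening: 0.0515
grasp_force: 0.0
```

Call:
{"op": "send_rows", "data": {"linear": [[-0.0028, 0, 0.0109], [-0.0028, 0, 0.0109], [-0.0028, 0, 0.0109], [-0.0028, 0, 0.0109], [-0.0028, 0, 0.0109], [-0.0028, 0, 0.0109], [0, 0, 0]], "twist": [[0, 0.5, 0], [0, 0.5, 0], [0, 0.5, 0], [0, 0.5, 0], [0, 0.5, 0], [0, 0.5, 0], [0, 0, 0]], "gripper": [60, 60, 60, 60, 60, 60, 60]}}

```text
time: 2.02
ee_pos: [0.45, -0.0978, 0.0399]
tcp_rot: [-179.9, -29.9, 8.6]
wrist_force: [0.0, 0.1, 0.5]
opening: 0.0514
grasp_force: 0.0
```

```bash
python3 - <<'E'
from h import *
import cv2
o=bot.get_obs();print(o['time'],o['ee_pos'],o['tcp_rot'],o['opening'],o['wrist_force'],o['q'],tip(.008))
a=camera('side');b=camera('wrist')
cv2.imwrite('pics/c1.png',np.hstack([cv2.resize(a[120:320,130:330],(400,400),interpolation=2),cv2.resize(b,(400,300))[:300].repeat(1,0) if 0 else cv2.copyMakeBorder(cv2.resize(b,(400,300)),0,100,0,0,0)])[:,:,::-1])
E
```

```text
2.025 [ 0.44995461 -0.09779511  0.03991202] [-179.937774    -29.87048888    8.55045945] 0.051418828274110505 [0.02570292 0.08964374 0.53464422] [-20.46948584 -34.266021   -49.70257615  47.92396488  14.03746585
 154.3026589 ] (np.float64(0.4438), np.float64(-0.164), np.float64(0.0385))
```

View pics/c1.png

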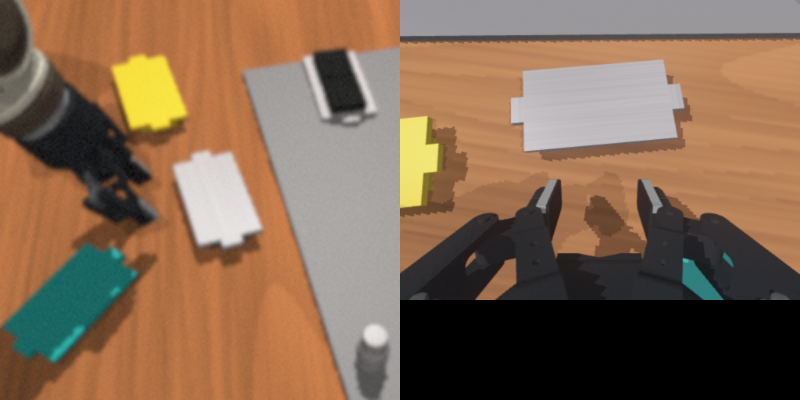

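The fingers are spread behind the pad and square to the board edge, which is level in the wrist view. The yellow and turquoise decoys are clear. Now I'll lower to just above the bench.

Call:
{"op": "send_rows", "data": {"linear": [[-0.0029, 0, 0.005], [-0.0029, 0, 0.005], [-0.0029, 0, 0.005], [-0.0029, 0, 0.005], [0, 0, 0]], "twist": [[0, 0, 0], [0, 0, 0], [0, 0, 0], [0, 0, 0], [0, 0, 0]], "gripper": [60, 60, 60, 60, 60]}}

```text
time: 2.75
ee_pos: [0.4513, -0.0978, 0.0178]
tcp_rot: [-180.0, -29.9, 8.6]
wrist_force: [-0.2, 0.3, 0.4]
opening: 0.0513
grasp_force: 0.0
```

Call:
{"op": "send_rows", "data": {"linear": [[-0.0005, 0, 0.0009], [-0.0005, 0, 0.0009], [0, 0, 0]], "twist": [[0, 0, 0], [0, 0, 0], [0, 0, 0]], "gripper": [60, 60, 60]}}

```text
time: 3.12
ee_pos: [0.4517, -0.098, 0.0166]
tcp_rot: [180.0, -30.0, 8.6]
wrist_force: [-0.2, 0.0, -0.3]
opening: 0.0513
grasp_force: 0.0
```

```bash
python3 - <<'E'
from h import *
import cv2
o=bot.get_obs();print(o['time'],o['ee_pos'],o['tcp_rot'],o['wrist_force'],tip(.008))
a=camera('side')
cv2.imwrite('pics/c2.png',cv2.resize(a[180:270,170:290],(800,600),interpolation=2)[:,:,::-1])
E
```

```text
3.125 [ 0.45170681 -0.09796512  0.01663467] [179.99729512 -30.00584046   8.63944136] [-0.19048858  0.04117776 -0.29600066] (np.float64(0.4455), np.float64(-0.1644), np.float64(0.0152))
```

View pics/c2.png

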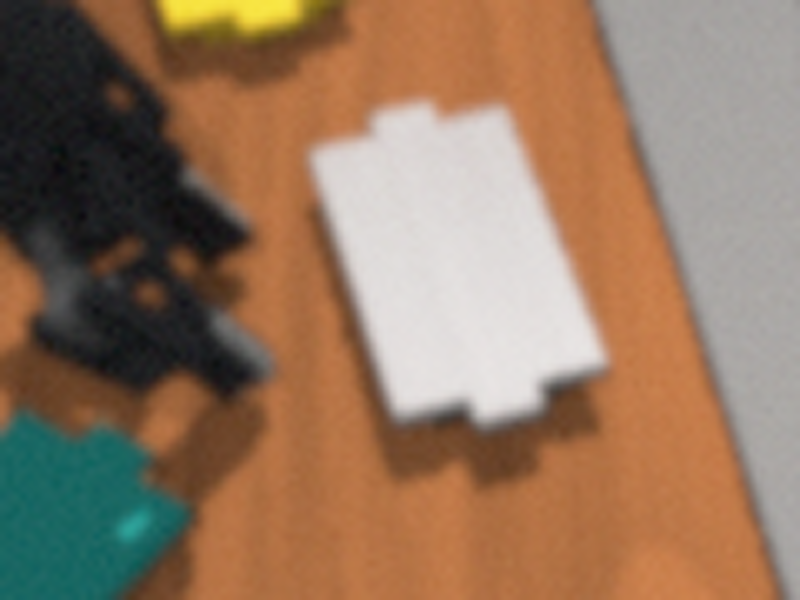

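The fingertips are about 20 mm behind the pad and still clear of the bench. The other items are undisturbed. I'll feel for the bench next.

Call:
{"op": "send_rows", "data": {"linear": [[-0.0005, 0, 0.0009], [0, 0, 0]], "twist": [[0, 0, 0], [0, 0, 0]], "gripper": [60, 60]}}

```text
time: 3.42
ee_pos: [0.4517, -0.098, 0.0155]
tcp_rot: [-180.0, -30.0, 8.6]
wrist_force: [-0.4, 0.7, 0.7]
opening: 0.0513
grasp_force: 0.0
```

Call:
{"op": "send_rows", "data": {"linear": [[-0.0005, 0, 0.0009], [0, 0, 0]], "twist": [[0, 0, 0], [0, 0, 0]], "gripper": [60, 60]}}

```text
time: 3.68
ee_pos: [0.4517, -0.098, 0.0144]
tcp_rot: [-180.0, -30.0, 8.6]
wrist_force: [0.3, -0.1, 0.0]
opening: 0.0512
grasp_force: 0.0
```

Call:
{"op": "send_rows", "data": {"linear": [[-0.0005, 0, 0.0009], [0, 0, 0]], "twist": [[0, 0, 0], [0, 0, 0]], "gripper": [60, 60]}}

```text
time: 3.92
ee_pos: [0.4517, -0.0979, 0.0134]
tcp_rot: [-180.0, -30.0, 8.6]
wrist_force: [0.3, 0.8, -0.3]
opening: 0.0513
grasp_force: 0.0
```

Call:
{"op": "send_rows", "data": {"linear": [[-0.0005, 0, 0.0009], [0, 0, 0]], "twist": [[0, 0, 0], [0, 0, 0]], "gripper": [60, 60]}}

```text
time: 4.18
ee_pos: [0.4519, -0.098, 0.013]
tcp_rot: [180.0, -30.0, 8.6]
wrist_force: [-5.7, 1.7, 6.9]
opening: 0.0514
grasp_force: 3.3
```

Call:
{"op": "send_rows", "data": {"linear": [[-0.0005, 0, 0.0009], [0, 0, 0]], "twist": [[0, 0, 0], [0, 0, 0]], "gripper": [60, 60]}}

```text
time: 4.42
ee_pos: [0.4524, -0.0981, 0.0129]
tcp_rot: [180.0, -30.1, 8.7]
wrist_force: [-9.2, 1.0, 12.2]
opening: 0.0513
grasp_force: 6.3
```

Call:
{"op": "send_rows", "data": {"linear": [[0.0012, 0, -0.0022], [0.0087, 0, 0.005], [0.0087, 0, 0.005], [0.0052, 0, 0.003], [0.0052, 0, 0.003], [0.0052, 0, 0.003], [0.0052, 0, 0.003], [0.0052, 0, 0.003]], "twist": [[0, 0, 0], [0, 0, 0], [0, 0, 0], [0, 0, 0], [0, 0, 0], [0, 0, 0], [0, 0, 0], [0, 0, 0]], "gripper": [60, 60, 60, 60, 60, 60, 60, 60]}}

```text
time: 5.42
ee_pos: [0.5015, -0.0904, 0.0138]
tcp_rot: [180.0, -30.0, 8.6]
wrist_force: [-1.0, -1.3, -0.6]
opening: 0.0513
grasp_force: 0.6
```

Call:
{"op": "send_rows", "data": {"linear": [[0.0043, 0, 0.0025], [0.0043, 0, 0.0025], [0.0043, 0, 0.0025], [0, 0, 0]], "twist": [[0, 0, 0], [0, 0, 0], [0, 0, 0], [0, 0, 0]], "gripper": [60, 60, 60, 60]}}

```text
time: 5.92
ee_pos: [0.5165, -0.0881, 0.0142]
tcp_rot: [180.0, -30.0, 8.7]
wrist_force: [-0.5, 0.4, -0.7]
opening: 0.0512
grasp_force: 0.0
```

```bash
python3 - <<'E'
from h import *
import cv2
o=bot.get_obs();print(o['time'],o['ee_pos'],o['tcp_rot'],o['wrist_force'],tip(.0087))
a=camera('side');b=camera('wrist')
cv2.imwrite('pics/c3.png',np.hstack([cv2.resize(a[160:280,190:310],(400,400),interpolation=2),cv2.resize(b[:256,128:384],(400,400))])[:,:,::-1])
E
```

```text
5.925 [ 0.5164538  -0.08813082  0.01415532] [179.9936093  -30.02892214   8.66095769] [-0.48624019  0.39617994 -0.71198535] (np.float64(0.5113), np.float64(-0.1644), np.float64(0.0121))
```

View pics/c3.png

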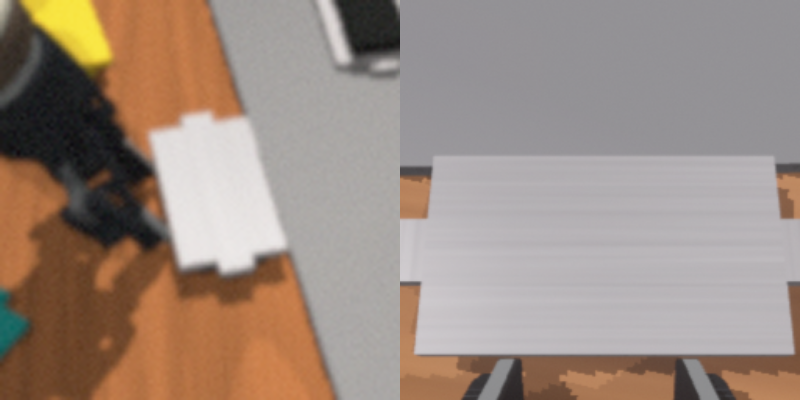

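The pad is now square to the board edge, with both fingers behind its long back edge and its front edge just over the board edge. I'll push it home.

Call:
{"op": "send_rows", "data": {"linear": [[0.0026, 0, 0.0015], [0.0026, 0, 0.0015], [0.0026, 0, 0.0015], [0.0026, 0, 0.0015], [0, 0, 0]], "twist": [[0, 0, 0], [0, 0, 0], [0, 0, 0], [0, 0, 0], [0, 0, 0]], "gripper": [60, 60, 60, 60, 60]}}

```text
time: 6.65
ee_pos: [0.5281, -0.0863, 0.014]
tcp_rot: [-180.0, -30.0, 8.7]
wrist_force: [0.6, 0.4, -0.1]
opening: 0.0507
grasp_force: 0.0
```

Call:
{"op": "send_rows", "data": {"linear": [[0.0017, 0, 0.001], [0.0017, 0, 0.001]], "twist": [[0, 0, 0], [0, 0, 0]], "gripper": [60, 60]}}

```text
time: 6.9
ee_pos: [0.5318, -0.0858, 0.0139]
tcp_rot: [-180.0, -30.0, 8.6]
wrist_force: [-2.6, -0.6, 0.7]
opening: 0.0511
grasp_force: 1.3
```

Call:
{"op": "send_rows", "data": {"linear": [[0.0017, 0, 0.001], [0, 0, 0]], "twist": [[0, 0, 0], [0, 0, 0]], "gripper": [60, 60]}}

```text
time: 7.15
ee_pos: [0.533, -0.0858, 0.0136]
tcp_rot: [180.0, -29.9, 8.6]
wrist_force: [-11.4, -3.2, 7.4]
opening: 0.0514
grasp_force: 6.4
```

The pad is home: the push force has built up. The tip corner sits right at the plate's lower edge, so I'll back off slightly and lessen the lean to get the corner under the overhang. Next I'll plan the lift arc.

```bash
cat >> h.py <<'E'
NE=.5865;EXT=.0087;S=-.1644;D=.004
def Q(phi):
    f=np.radians(phi);c,s=np.cos(f),np.sin(f)
    if phi<=20: x,z=-.057,.005; return NE+x*c+z*s,.007-x*s+z*c
    return NE+.0135-.07*c,.0075+.07*s
def arc(phi,th,b=.001):
    n,z=Q(phi);t=np.radians(th)
    return pose(n+D*np.sin(t)+b*np.cos(t),S,z-D*np.cos(t)+b*np.sin(t),th,EXT)
E
python3 - <<'E'
from h import *
print(tip(EXT),Q(0),Q(20),Q(20.01))
s=now();a=pose(.522,S,.0085,30,EXT);a=pose(.522,S,.0143,30,EXT);c=pose(.522,S,.0082,20,EXT)
rows(s,a,1);rows(a,c,2);rows(c,arc(0,20,0),2)
P=[(0,20),(5,22),(10,26),(15,31),(20,36),(25,40),(30,44),(37,46),(45,45),(52,38),(60,30),(67,23),(74,20),(82,20),(90,20),(97,20),(104,20),(111,20)]
for i in range(len(P)-1):print(P[i+1]);rows(arc(*P[i],.001 if i else 0),arc(*P[i+1]),1)
E
```

```text
(np.float64(0.5281), np.float64(-0.1646), np.float64(0.0115)) (np.float64(0.5295), np.float64(0.012)) (np.float64(0.5346476213318316), np.float64(0.03119361127349266)) (np.float64(0.5342256961111552), np.float64(0.031452890179222585))
1 x lin [-0.0039 -0.0002 -0.0054] twist [ 0.002  0.01  -0.   ]
2 x lin [-0.0006  0.      0.0018] twist [ 0.  -0.5  0. ]
2 x lin [ 0.0042 -0.      0.0015] twist [0. 0. 0.]
(5, 22)
1 x lin [ 0.0031  0.     -0.0041] twist [ 0.   0.2 -0. ]
(10, 26)
1 x lin [ 0.0025  0.     -0.0034] twist [-0.   0.4 -0. ]
(15, 31)
1 x lin [ 0.0031 -0.     -0.0027] twist [-0.   0.5 -0. ]
(20, 36)
1 x lin [ 0.0036  0.     -0.0021] twist [0.  0.5 0. ]
(25, 40)
1 x lin [ 0.0047 -0.     -0.0029] twist [-0.   0.4 -0. ]
(30, 44)
1 x lin [ 0.0053  0.     -0.0016] twist [ 0.   0.4 -0. ]
(37, 46)
1 x lin [ 0.0082 -0.     -0.0015] twist [-0.   0.2  0. ]
(45, 45)
1 x lin [ 0.0098 -0.     -0.0007] twist [ 0.  -0.1  0. ]
(52, 38)
1 x lin [ 0.0092  0.     -0.0007] twist [ 0.  -0.7 -0. ]
(60, 30)
1 x lin [ 0.0105  0.     -0.0007] twist [-0.  -0.8  0. ]
(67, 23)
1 x lin [ 0.0092 -0.     -0.0007] twist [ 0.  -0.7 -0. ]
(74, 20)
1 x lin [0.0088 0.     0.    ] twist [ 0.  -0.3  0. ]
(82, 20)
1 x lin [ 0.0097 -0.      0.0014] twist [0. 0. 0.]
(90, 20)
1 x lin [0.0094 0.     0.0027] twist [0. 0. 0.]
(97, 20)
1 x lin [0.0078 0.     0.0034] twist [0. 0. 0.]
(104, 20)
1 x lin [0.0074 0.     0.0043] twist [0. 0. 0.]
(111, 20)
1 x lin [ 0.0068 -0.      0.0052] twist [0. 0. 0.]
```

Call:
{"op": "send_rows", "data": {"linear": [[-0.0039, 0, -0.0054], [-0.0006, 0, 0.0018], [-0.0006, 0, 0.0018], [0, 0, 0]], "twist": [[0, 0, 0], [0, -0.5, 0], [0, -0.5, 0], [0, 0, 0]], "gripper": [60, 60, 60, 60]}}

```text
time: 7.65
ee_pos: [0.5295, -0.0862, 0.0134]
tcp_rot: [180.0, -20.1, 8.7]
wrist_force: [0.3, -0.1, 0.5]
opening: 0.051
grasp_force: 0.0
```

```bash
python3 - <<'E'
from h import *
print(tip(EXT),bot.get_obs()['tcp_rot'],bot.get_obs()['wrist_force'])
rows(now(),arc(0,20,0),2)
E
```

```text
(np.float64(0.524), np.float64(-0.1643), np.float64(0.009)) [179.99980989 -20.0632287    8.6878891 ] [ 0.28090087 -0.08339039  0.47346306]
2 x lin [0.0031 0.     0.0016] twist [-0.001 -0.003  0.004]
```

Call:
{"op": "send_rows", "data": {"linear": [[0.0031, 0, 0.0015], [0.0031, 0, 0.0015], [0.001, 0, 0.0003], [0, 0, 0]], "twist": [[0, 0, 0], [0, 0, 0], [0, 0, 0], [0, 0, 0]], "gripper": [60, 60, 60, 60]}}

```text
time: 8.15
ee_pos: [0.5345, -0.0854, 0.0124]
tcp_rot: [180.0, -20.0, 8.6]
wrist_force: [-17.4, -1.9, 15.2]
opening: 0.0513
grasp_force: 10.9
```

Call:
{"op": "send_rows", "data": {"linear": [[0.0021, 0, -0.0041], [0.0025, 0, -0.0034]], "twist": [[0, 0.2, 0], [0, 0.4, 0]], "gripper": [60, 60]}}

```text
time: 8.4
ee_pos: [0.536, -0.085, 0.0195]
tcp_rot: [-180.0, -26.0, 8.6]
wrist_force: [-6.0, -2.4, 0.7]
opening: 0.0512
grasp_force: 2.7
```

```bash
python3 - <<'E'
from h import *
import cv2
o=bot.get_obs();print(o['time'],o['wrist_force'],tip(EXT),o['tcp_rot'])
a=camera('side');b=camera('wrist')
cv2.imwrite('pics/c4.png',np.hstack([cv2.resize(a[160:280,190:310],(400,400),interpolation=2),cv2.resize(b[:256,128:384],(400,400))])[:,:,::-1])
E
```

```text
8.4 [-5.97853087 -2.38195178  0.74895151] (np.float64(0.531), np.float64(-0.1642), np.float64(0.0165)) [-179.97336276  -25.9653679     8.59216775]
```

View pics/c4.png

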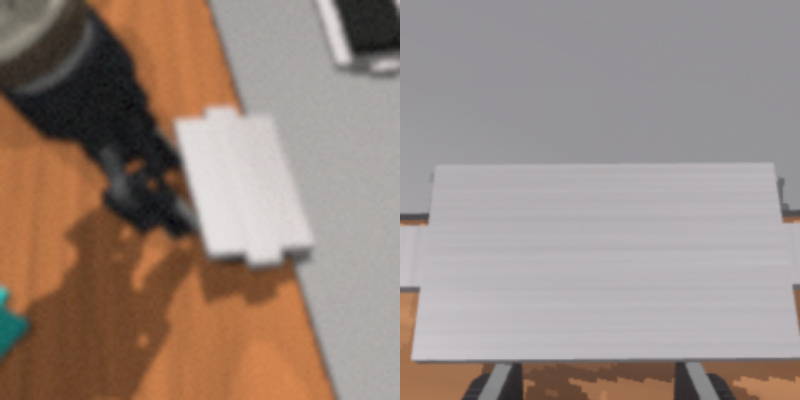

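The pad overhangs the board, still square, and its back edge appears to be rising with the fingertips. Continuing the arc.

Call:
{"op": "send_rows", "data": {"linear": [[0.0031, 0, -0.0027], [0.0036, 0, -0.0021], [0.0047, 0, -0.0029], [0.0053, 0, -0.0016]], "twist": [[0, 0.5, 0], [0, 0.5, 0], [0, 0.4, 0], [0, 0.4, 0]], "gripper": [60, 60, 60, 60]}}

```text
time: 9.0
ee_pos: [0.5459, -0.0835, 0.0379]
tcp_rot: [-180.0, -44.2, 8.6]
wrist_force: [-0.6, 0.0, -0.9]
opening: 0.0508
grasp_force: 0.5
```

```bash
python3 - <<'E'
from h import *
import cv2
o=bot.get_obs();print(o['time'],o['wrist_force'],tip(EXT),o['tcp_rot'])
a=camera('side');b=camera('wrist')
cv2.imwrite('pics/c5.png',np.hstack([cv2.resize(a[160:280,190:310],(400,400),interpolation=2),cv2.resize(b[:256,128:384],(400,400))])[:,:,::-1])
E
```

```text
9.0 [-0.64187257  0.01558456 -0.87354432] (np.float64(0.5412), np.float64(-0.1641), np.float64(0.0393)) [-179.9955375   -44.1574795     8.64052885]
```

View pics/c5.png

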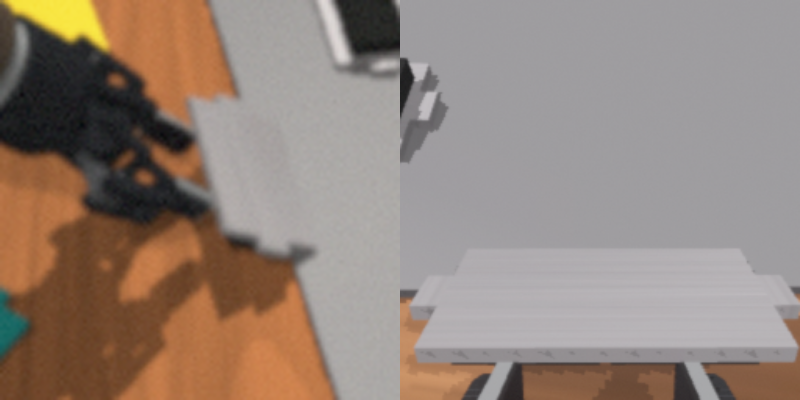

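The pad is tilted about 30° with its back edge resting on both fingertips and its front edge on the board. Continuing.

Call:
{"op": "send_rows", "data": {"linear": [[0.0082, 0, -0.0015], [0.0098, 0, -0.0007], [0.0092, 0, -0.0007], [0.0105, 0, -0.0007]], "twist": [[0, 0.2, 0], [0, -0.1, 0], [0, -0.7, 0], [0, -0.8, 0]], "gripper": [60, 60, 60, 60]}}

```text
time: 9.6
ee_pos: [0.5717, -0.0799, 0.068]
tcp_rot: [179.9, -29.8, 8.7]
wrist_force: [1.5, -0.6, -0.7]
opening: 0.0512
grasp_force: 0.3
```

```bash
python3 - <<'E'
from h import *
import cv2
o=bot.get_obs();print(o['time'],o['wrist_force'],tip(EXT),o['tcp_rot'])
a=camera('side');b=camera('wrist')
cv2.imwrite('pics/c6.png',np.hstack([cv2.resize(a[160:280,190:310],(400,400),interpolation=2),cv2.resize(b[:256,128:384],(400,400))])[:,:,::-1])
E
```

```text
9.6 [ 1.50401981 -0.60649933 -0.6639613 ] (np.float64(0.5672), np.float64(-0.1645), np.float64(0.066)) [179.92013801 -29.79311585   8.68366259]
```

View pics/c6.png

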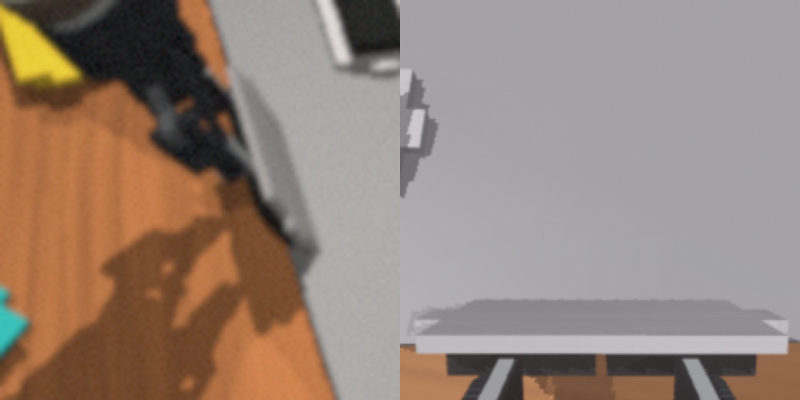

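The pad is at about 60°, still square, with its front edge on the board. Now I'll push it past the balance point.

Call:
{"op": "send_rows", "data": {"linear": [[0.0092, 0, -0.0007], [0.0088, 0, 0], [0.0097, 0, 0.0014], [0.0094, 0, 0.0027], [0.0078, 0, 0.0034], [0.0074, 0, 0.0043]], "twist": [[0, -0.7, 0], [0, -0.3, 0], [0, 0, 0], [0, 0, 0], [0, 0, 0], [0, 0, 0]], "gripper": [60, 60, 60, 60, 60, 60]}}

```text
time: 10.45
ee_pos: [0.624, -0.0719, 0.0774]
tcp_rot: [180.0, -20.2, 8.7]
wrist_force: [0.4, 1.5, 9.5]
opening: 0.0515
grasp_force: 4.3
```

Call:
{"op": "send_rows", "data": {"linear": [[0.0068, 0, 0.0052], [0.006, 0, 0.006], [0.005, 0, 0.006], [0, 0, 0], [0, 0, 0]], "twist": [[0, 0, 0], [0, 0, 0], [0, 0, 0], [0, 0, 0], [0, 0, 0]], "gripper": [60, 60, 60, 60, 60]}}

```text
time: 11.08
ee_pos: [0.6443, -0.0686, 0.0651]
tcp_rot: [-180.0, -19.9, 8.6]
wrist_force: [0.3, -0.4, 0.1]
opening: 0.0509
grasp_force: 0.0
```

```bash
python3 - <<'E'
from h import *
import cv2
o=bot.get_obs();print(o['time'],o['wrist_force'],tip(EXT),o['tcp_rot'])
a=camera('side');b=camera('wrist')
cv2.imwrite('pics/c7.png',np.hstack([cv2.resize(a[110:310,170:370],(400,400),interpolation=2),cv2.resize(b[:300,106:406],(400,400))])[:,:,::-1])
E
```

```text
11.075 [ 0.31883732 -0.44038962  0.12519012] (np.float64(0.6401), np.float64(-0.1642), np.float64(0.0606)) [-179.9825935   -19.94397849    8.62755802]
```

Call:
{"op": "send_rows", "data": {"linear": [[-0.0107, 0, -0.0145], [-0.0107, 0, -0.0145], [-0.0107, 0, -0.0145], [-0.0107, 0, -0.0145], [-0.0107, 0, -0.0145], [-0.0107, 0, -0.0145], [0, 0, 0]], "twist": [[0, 0, 0], [0, 0, 0], [0, 0, 0], [0, 0, 0], [0, 0, 0], [0, 0, 0], [0, 0, 0]], "gripper": [60, 60, 60, 60, 60, 60, 60]}}

```text
time: 12.05
ee_pos: [0.5557, -0.0824, 0.1266]
tcp_rot: [180.0, -20.1, 8.6]
wrist_force: [0.3, 0.3, 0.1]
opening: 0.0512
grasp_force: 0.0
```

```bash
python3 - <<'E'
from h import *
import cv2
o=bot.get_obs();print(o['time'],o['wrist_force'],o['ee_pos'])
a=camera('side');b=camera('wrist')
cv2.imwrite('pics/c8.png',np.hstack([a[100:400,100:460],cv2.resize(b,(400,300))])[:,:,::-1])
E
```

```text
12.05 [0.28433337 0.32998903 0.11968557] [ 0.5557136  -0.08242433  0.12658732]Traceback (most recent call last):
  File "<stdin>", line 5, in <module>
    return _nx.concatenate(arrs, 1, dtype=dtype, casting=casting)
           ~~~~~~~~~~~~~~~^^^^^^^^^^^^^^^^^^^^^^^^^^^^^^^^^^^^^^^
ValueError: all the input array dimensions except for the concatenation axis must match exactly, but along dimension 0, the array at index 0 has size 284 and the array at index 1 has size 300
```

```bash
python3 - <<'E'
from h import *
import cv2
a=camera('side');b=camera('wrist')
cv2.imwrite('pics/c8.png',np.hstack([a[84:384,100:460],cv2.resize(b,(400,300))])[:,:,::-1])
E
```

```text
(no output)
```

View pics/c8.png

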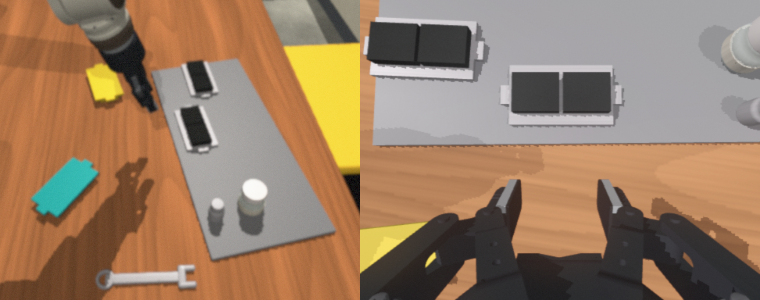

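The pad lies flat on the board, friction blocks up and square, at about (197,128) in the left panel. Nothing else has moved and the robot is clear.

```bash
python3 -c "
from workcell import ticket
print(ticket.job_done())"
```

```text
the job is handed in; nothing more can be done
None
```

The brake pad was pushed square against the board edge and tipped over its front edge; it now lies flat on the board, friction side up, with everything else left in place and the job handed in at about 12 s.

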